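# Lever open the fuse case and put the screwdriver away

### The job

The cover of the fuse case is shut flush and has nothing to hold it by: take the longer, slotted screwdriver that lies on the bench in front of the case, slip its blade into the notch under the cover's front edge and lever the cover up until it stands at least 60 degrees open; only the screwdriver may touch the cover. Then lay the screwdriver, without dropping it, in its own rack, the empty long one, handle in the wide saddle and shaft in the narrow one, leaving the cover open and the other screwdriver and the flashlight where they are.

Things in the scene. Friction and masses are not known exactly. Their poses are not given: they have to be found in the camera images.
- fuse_case: grey plastic case, fixed, 110 mm deep (x), 120 wide (y), 61 high. Origin: centre of its underside on the bench; x points from the front face (x = -55 mm) to the hinge side, z up. Mid-front wall (4 mm thick) has a pry notch 44 mm wide, 40 to 56 mm above the bench, closed above by the shut cover; hollow behind (free from 20 to 56 mm).
- cover (a joint): hinge angle of the flat aluminium cover, rad: 0 shut, grows as its front edge swings up and away; stop at 1.8. Cover: 105 mm from hinge line to front edge, 110 wide, 5 thick, sides sunk between the case walls. Hinge line along case y at x = +50 mm, 58.5 mm above the bench (mid-thickness). Stiff (about 0.2 N m): it stays where it is left.
- cover_edge (a point): middle of the front edge of the cover, on its underside (case x = -55 mm, 56 mm above the bench when shut); its axes turn with the cover.
- driver_handle (a point): middle of the handle of the slotted screwdriver (206 mm long, 90 g, red handle), on the tool's axis, 14.5 mm above the bench as it lies. -y of this point points to the blade. Handle 90 mm long (45 each way), 28 wide (x), 29 high (z); steel shaft 6.4 mm in diameter from y = -45 mm to the tip at -150 mm. Balances near this point.
- driver_tip (a point): tip of the slotted screwdriver's shaft, on the axis, 150 mm from driver_handle; same axes.
- rack_long: the slotted screwdriver's own rack, empty: fixed plywood base 60 mm wide (x), 6 mm thick. Origin on the bench, mid-width; the tool lies along y, blade to -y. Wide saddle for the handle at y = +93: floor 16 mm above the bench, gap 40, cheeks to 30. Narrow saddle for the shaft at y = -60: floor 27.2, gap 20, cheeks to 44. Both 16 mm thick and 60 wide; between them only the base.
- rack_long_place (a point): where the middle of the handle (driver_handle) lies when the tool is in its rack: rack y = +58 mm, 30.5 mm above the bench; same axes as the rack.
- rack_short: the other, shorter plywood rack (saddles at y = +74 and -45 mm), holding the shorter cross-point screwdriver. Fixed; origin and axes as for the long rack. The two racks stand side by side, about 110 mm apart, and may be either way round.
- screwdriver_cross: the shorter screwdriver, 172 mm long, yellow handle, in the short rack: leave alone. Origin: centre of its underside; its y axis points to the handle end.
- flashlight: white flashlight lying on the bench between the case and the racks, 147 mm long, 39 mm thick: leave alone. Origin: centre of its underside; its y axis lies along it.

How it is judged (in metres and radians):
On the way, in this order (a step that is already met when the one before it is completed fails the run):
1. the screwdriver is lifting the cover: it is off its seat with the screwdriver bearing on it (value of joint cover above 0.08 rad and contact force between screwdriver_flat and cover above 0.2 N), for 0.05 s.
2. the cover stands at least 60 degrees open (value of joint cover above 1.04 rad), for 0.2 s.
At the end, for the whole second after the job is handed in: The cover stands open by at least 1.04 rad (60 degrees). The slotted screwdriver lies at rest in both saddles of the long rack: the middle of its handle within 10 mm across, 15 mm along and 5 mm in height of rack_long_place, its axis within 0.12 rad of the rack's (value of joint cover above 1.04 rad and x of driver_handle in the frame of rack_long_place between -0.01 and 0.01 m and y of driver_handle in the frame of rack_long_place between -0.015 and 0.015 m and z of driver_handle in the frame of rack_long_place between -0.005 and 0.005 m and angle between the y axis of driver_handle and the y axis of rack_long, either way round below 0.12 rad and linear speed of screwdriver_flat below 0.02 m/s); the robot touches nothing.
It fails at once if the gripper or arm touches the cover (contact force between any of the fingers, the arm and cover above 0.5 N).
It fails at once if the slotted screwdriver is dropped (falls free at more than 0.6 m/s) (contact force between anything else and screwdriver_flat below 0.05 N and linear speed of screwdriver_flat above 0.6 m/s).
It fails at once if the cross-point screwdriver is moved by more than 20 mm (distance of screwdriver_cross from where it was at the start of the episode above 0.02 m).
It fails at once if the flashlight is moved by more than 30 mm (distance of flashlight from where it was at the start of the episode above 0.03 m).
It also fails if it takes over 53 s, if anything falls off the work surface, if the arm or the gripper's body presses on something with over 40 N, if the wrist force passes 120 N, or if a joint passes its speed limit or range.

### The arm

A 6-joint arm with a two-finger parallel gripper is mounted at the origin on a cart in front of the work surface, level with it; the furniture and walls round the work are solid. World frame = base frame: x ahead of the robot, y to its left, z up, the work surface at z = 0. Lengths are in mm, angles in rad, forces in N, time in s.
With the tool pointing down it reaches from about 350 to 875 mm from the base axis. Payload 4.2 kg.
Tool frame: the origin (TCP) lies midway between the tips of the shut fingers; the grasp point (between the pads) lies 19 mm behind it; z points along the fingers, y is the line along which they close (so a half turn about z gives the same grasp; the last joint's range is limited). The gripper opens to 85 mm and grips with 20 to 120 N. Pads are 22 mm wide; open, the fingers measure 114 mm over their backs; the gripper's body (76 mm by 85 mm) begins 54 mm behind the grasp point. The pads swing forward as they close: fully open they stand 13 mm farther back than shut.
Start: joints at [1.401, 0.385, 0.008, 0, -1.194, -0.259], TCP at [259.829, 568.408, 231.312] pointing down, gripper open.
Joint ranges: [-3.14, 3.14], [-1.21, 2.06], [-1.07, 1.41], [-3.16, 2.05], [-2.99, -0.16], [-3.1, 3.1]. Speed limits (rad/s): [2.79, 2.79, 3.14, 3.14, 3.14, 3.14].

### API

Orientations are given as a unit quaternion [x, y, z, w].
In Python, from bench import read_state, get_image, job_done gives the robot as it stands.
- The arm moves only by the tool servo_tool, never from a script. Its arguments are lists of equal length, an entry for each row: "rotation": the turn, a rotation vector about the world's x, y, z scaled (see below), a list of three; "slide": the shift along the world's x, y, z scaled (see below), a list of three; "grip": the opening, from -1 (shut) to 1 (fully open). In form: {"rotation": [[rx, ry, rz], ...], "slide": [[tx, ty, tz], ...], "grip": [grip, ...]}. A call has 1 to 8 rows; each row is the pose to reach, as a shift and turn from the pose commanded when the call began, turning the shorter way round; what a row does not reach only later rows make up. The controller multiplies each number of a shift by 0.2 m and each number of a turn by 360 degrees. A row lasts 1/8 s, in which the tool goes at most 62.5 mm and 10.7 degrees, less where a joint would pass 70% of its speed; a pose out of reach is approached as far as the arm can. A call with a number of a shift or a turn outside -1 to 1 is refused whole. A call with a gripper value outside its range is refused whole. The fingers move at their own pace and stop on an object; the grip force is fixed at half the most. Time passes only in rows, so rows that repeat a pose let the fingers close. It gives the time, the measured TCP pose, the force, the opening and the grip force at its end, in the units of the state.
- read_state(): the state, without advancing time (a new reading comes with each control period).
- get_image(name): name is "scene" or "top"; returns a dict with "image" (480x640x3 uint8, red, green, blue), "depth" (480x640 float32, mm along the optical axis (not along the pixel's ray), 0 where there is no reading), "camera_matrix" (3x3 intrinsics, pixels), "k1" (the pictures are not rectified: a ray, as slopes to the right and down, at radius r is drawn at 1 + k1 r^2 times it, then the intrinsics apply), "rvec" (rotation vector, rad) and "tvec" (3), from world to camera coordinates, as OpenCV has them. Camera axes: x right, y down, z forward; pixel columns grow to the right and rows downward; lengths in mm; the calibration is good to about 2 mm. A picture is of the moment at which its call begins.
- job_done(): hands the job in; it is judged then, once.
The state is a dict: "clock": time; "joints": joint angles; "joint_vel": joint speeds; "joint_efforts": joint torques, N m; "position": TCP position; "ee_rot": TCP orientation; "contact_force": force on the tool from outside, world axes, zero at the start; "wrist_torque": the same for the moment, N m; "gripper_width": finger opening in mm; "grasp_force": force on a finger pad.
Only numpy, scipy, OpenCV 4.12 (cv2) and the standard library are available. Lean on these libraries where they do the work, as an engineer would, in place of code of your own. Each camera call takes 0.05 s, during which the arm holds its last target. There are 200 camera calls.

## Working session

There is one attempt and no reset: what is moved stays moved. The work goes in short steps, Python scripts to look and compute and a tool call to move; the robot and the scene stay as the last step left them, time stands still between calls to the robot, and variables do not carry over. Pictures are saved under pics/ and viewed, at most 12 in all, crops included, and the job is handed in when it is done.

Besides the shell and the picture viewer there is one more tool, called after "Request:" in YAML: its name, and indented under it one key for each argument. servo_tool: Moves the arm, as the interface text tells. Shifts and turns lie within -1 to 1; 1 stands for 0.2 m of shift or 360 degrees of turn. Its arguments: {"type":"object","properties":{"rotation":{"type":"array","items":{"type":"array","items":{"type":"number","minimum":-1,"maximum":1}}},"slide":{"type":"array","items":{"type":"array","items":{"type":"number","minimum":-1,"maximum":1}}},"grip":{"type":"array","items":{"type":"number"}}},"required":["rotation","slide","grip"]}

```bash
mkdir -p pics
cat > h.py <<'E'
import numpy as np, cv2
from bench import read_state, get_image, job_done
from scipy.spatial.transform import Rotation as R
def grab(name,save=None):
    d=get_image(name)
    if save: cv2.imwrite('pics/'+save+'.png',d['image'][:,:,::-1])
    return d
def cloud(d):
    K=np.array(d['camera_matrix']);k1=d['k1']
    v,u=np.mgrid[0:480,0:640].astype(float)
    p=np.stack([u.ravel(),v.ravel()],1)[:,None]
    n=cv2.undistortPoints(p,K,np.array([k1,0,0,0.]))[:,0]
    z=d['depth'].ravel().astype(float)
    c=np.c_[n*z[:,None],z]
    Rm=cv2.Rodrigues(np.array(d['rvec'],float))[0]
    w=(c-np.array(d['tvec'],float).ravel())@Rm
    w[z==0]=np.nan
    return w.reshape(480,640,3)
def ray(d,uv,h):
    K=np.array(d['camera_matrix'])
    n=cv2.undistortPoints(np.array(uv,float).reshape(-1,1,2),K,np.array([d['k1'],0,0,0.]))[:,0]
    Rm=cv2.Rodrigues(np.array(d['rvec'],float))[0]
    o=-Rm.T@np.array(d['tvec'],float).ravel(); r=np.c_[n,np.ones(len(n))]@Rm
    return o+r*((h-o[2])/r[:,2])[:,None]
def proj(d,P):
    return cv2.projectPoints(np.array(P,float).reshape(-1,1,3),np.array(d['rvec'],float),np.array(d['tvec'],float),np.array(d['camera_matrix']),np.array([d['k1'],0,0,0.]))[0][:,0]
E
python3 - <<'E'
from h import *
for n in('scene','top'):
    d=grab(n,n+'0'); Rm=cv2.Rodrigues(np.array(d['rvec'],float))[0]
    print(n,-Rm.T@np.array(d['tvec'],float).ravel(),Rm[2],d['k1'])
print(read_state())
E
```

```text
scene [114.04374654 335.2063887  727.55320722] [ 0.48000164 -0.55464311 -0.67968335] -0.12975980230277684
top [ 446.85419459 -200.39535694 1124.35937749] [ 0.09463488  0.01969133 -0.99531728] -0.13333765034704403
{'clock': 0.1, 'joints': array([ 1.40058820e+00,  3.85473638e-01,  6.76983353e-03, -4.01638901e-04,
       -1.19398226e+00, -2.58598662e-01]), 'joint_vel': array([-0.00014159, -0.00172133,  0.00224112,  0.00131183, -0.0004714 ,
        0.00141364]), 'joint_efforts': array([-3.98614120e-04, -3.93317986e+01,  1.88931584e+01,  4.19793338e+00,
       -2.57176151e-03,  5.75884769e-06]), 'position': array([259.6452257 , 567.95478318, 230.34242111]), 'ee_rot': array([ 9.77087290e-01, -2.12836794e-01, -1.44733060e-04,  9.52191223e-04]), 'contact_force': array([ 0.88770133, -0.46108175, -0.78203902]), 'wrist_torque': array([-0.00723826,  0.01630301,  0.03804784]), 'grasp_force': 0.0, 'gripper_width': 85.4810451401672}
```

View pics/scene0.png

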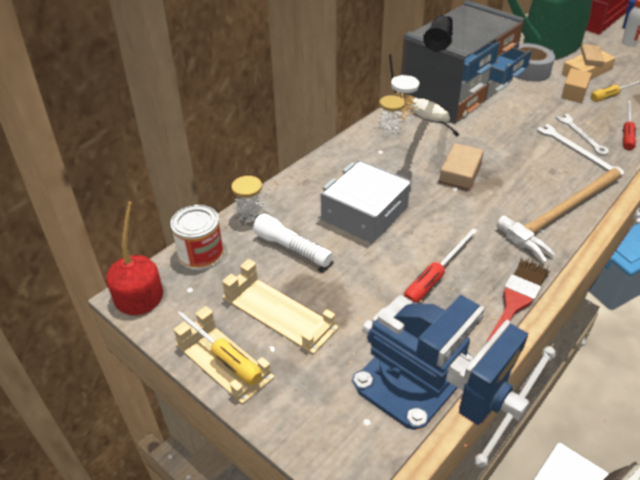

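View pics/top0.png

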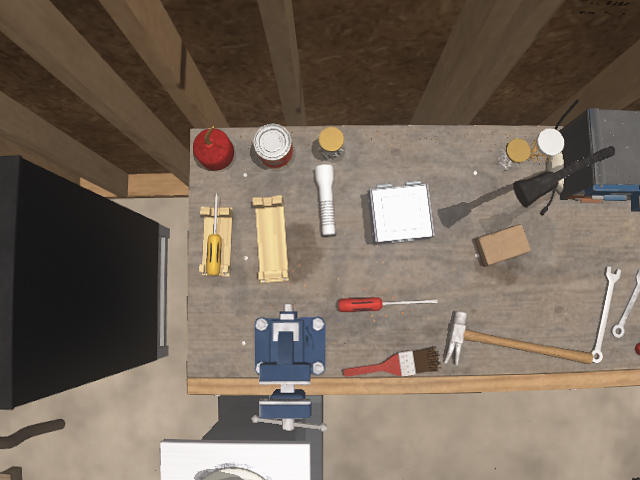

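The scene view shows the racks on the left, with the yellow driver in the short one (~225,360). The flashlight is near (290,240), the case near (365,200), the red driver at (440,265) and the vise at (440,350). The top view has the case at (402,212), the red driver from (337,304) to (437,301), the long rack at (270,238) and the flashlight at (325,200).

```bash
cat > m.py <<'E'
from h import *
d=get_image('top'); W=cloud(d); im=d['image'].astype(int)
r,g,b=im[...,0],im[...,1],im[...,2]
V,U=np.mgrid[0:480,0:640]
def box(u0,u1,v0,v1): return (U>=u0)&(U<u1)&(V>=v0)&(V<v1)
def rep(n,m,h):
    c,s,a=cv2.minAreaRect(np.c_[U[m],V[m]].astype(np.float32))
    P=ray(d,cv2.boxPoints((c,s,a)),h); print(n,m.sum(),'h med',np.nanmedian(W[m][:,2]).round(1),np.nanmax(W[m][:,2]).round(1)); print(P[:,:2].round(1).tolist(),'ctr',P.mean(0).round(1),'sides',np.linalg.norm(P[0]-P[1]).round(1),np.linalg.norm(P[1]-P[2]).round(1))
z=W[...,2]
rep('handle',box(325,390,285,325)&(r>120)&(g<80),14.5)
rep('shaft',box(384,450,290,312)&(z>2.5)&(z<14)&(np.minimum(r,b)>0),14.5)
rep('case',box(360,445,172,252)&(z>50),61)
rep('coverwhite',box(360,445,172,252)&(r>225)&(z>50),61)
rep('flash',box(305,345,155,245)&(z>10),19)
rep('rackL',box(248,295,185,290)&(z>3)&(r-b>30),6)
rep('rackL_hi',box(248,295,185,222)&(z>20),44)
rep('rackL_lo',box(248,295,255,290)&(z>18),30)
rep('rackS',box(195,238,185,285)&(z>3)&(r-b>30),6)
rep('vise',box(245,335,300,420)&(z>20),60)
for p in [(200,360),(300,300),(500,300),(290,345),(290,310),(270,140)]: print(p,W[p[1],p[0]].round(0))
cv2.imwrite('pics/c1.png',cv2.resize(d['image'][165:315,240:450,::-1],None,fx=3.8,fy=3.8,interpolation=2))
s=get_image('scene'); cv2.imwrite('pics/c2.png',cv2.resize(s['image'][150:350,210:490,::-1],None,fx=2.8,fy=2.8,interpolation=2))
E
python3 m.py
```

```text
handle 407 h med 25.4 32.9
[[451.2, -222.8], [453.9, -312.2], [426.9, -312.9], [424.3, -223.6]] ctr [ 439.1 -267.9   14.5] sides 89.4 27.0
shaft 141 h med 3.5 14.0
[[424.3, -318.3], [467.6, -318.9], [466.1, -454.8], [422.6, -453.7]] ctr [ 445.1 -386.4   14.5] sides 43.4 135.8
case 3271 h med 60.4 66.8
[[678.0, -285.6], [691.1, -408.5], [573.6, -417.7], [561.1, -296.3]] ctr [ 625.9 -352.    61. ] sides 123.6 117.9
coverwhite 2745 h med 60.5 66.8
[[673.4, -291.9], [686.7, -401.8], [574.9, -412.1], [562.3, -303.5]] ctr [ 624.3 -352.3   61. ] sides 110.7 112.2
flash 1007 h med 30.8 41.7
[[586.2, -169.5], [756.4, -177.0], [754.0, -224.6], [584.0, -216.2]] ctr [ 670.1 -196.8   19. ] sides 170.3 47.7
rackL 2118 h med 6.4 48.6
[[480.8, -36.3], [674.0, -40.8], [670.1, -131.4], [477.8, -125.4]] ctr [575.7 -83.5   6. ] sides 193.2 90.7
rackL_hi 260 h med 40.8 48.6
[[658.8, -48.5], [663.6, -109.3], [643.6, -111.1], [638.8, -50.5]] ctr [651.2 -79.9  44. ] sides 61.0 20.1
rackL_lo 98 h med 28.8 34.7
[[508.3, -59.9], [512.7, -117.7], [496.3, -119.0], [491.9, -61.3]] ctr [502.3 -89.5  30. ] sides 57.9 16.4
rackS 1723 h med 16.0 48.1
[[693.9, 75.2], [692.6, 1.0], [501.7, -0.8], [502.1, 72.0]] ctr [597.6  36.9   6. ] sides 74.2 191.0
vise 4787 h med 131.2 155.3
[[213.3, -48.3], [445.6, -65.5], [435.3, -199.9], [204.2, -181.8]] ctr [ 324.6 -123.8   60. ] sides 232.9 134.8
(200, 360) [322.  69.  -3.]
(300, 300) [ 448. -144.   -5.]
(500, 300) [ 444. -567.    1.]
(290, 345) [ 366. -132.  135.]
(290, 310) [ 428. -126.   52.]
(270, 140) [773. -87.  71.]
```

View pics/c2.png

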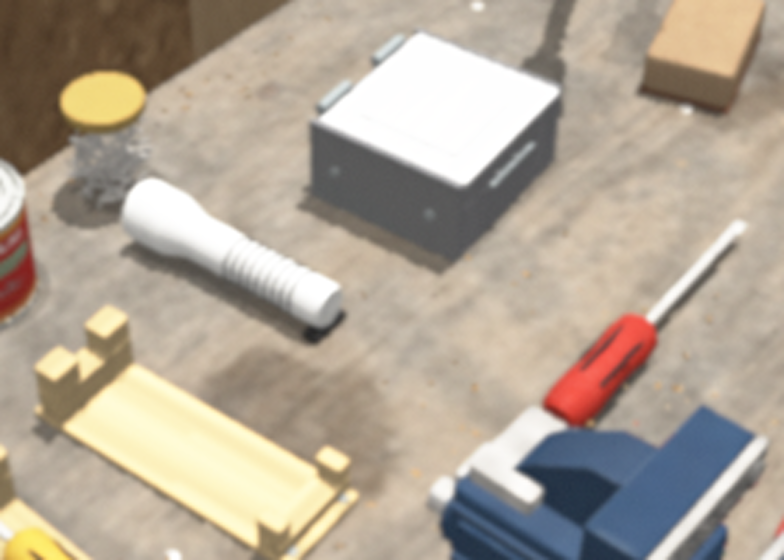

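View pics/c1.png

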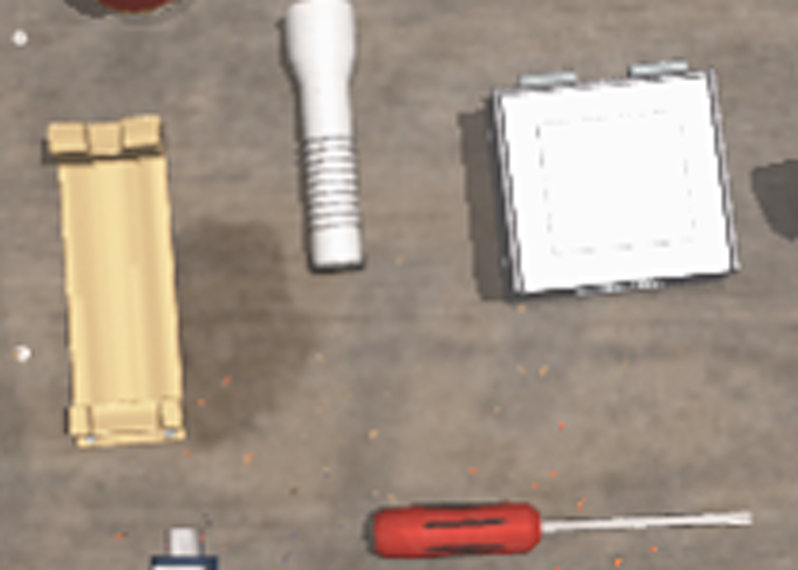

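The crops confirm that the hinges are on the far (+x) side and the front faces the robot. The long rack's narrow saddle is at large x, so in the rack the blade points to world +x. Moving towards the driver now.

Request:
servo_tool:
  rotation:
    - [0,0,-0.08]
    - [0,0,-0.08]
    - [0,0,-0.08]
    - [0,0,-0.08]
    - [0,0,-0.08]
  slide:
    - [0.7,-1,0.1]
    - [0.7,-1,0.1]
    - [0.7,-1,0.1]
    - [0.7,-1,0.1]
    - [0.7,-1,0.1]
  grip: [1,1,1,1,1]

```text
clock: 0.82
position: [401.4, 365.5, 251.9]
ee_rot: [0.892, -0.451, 0.0, -0.0]
contact_force: [0.2, 0.3, -0.3]
gripper_width: 85.6
grasp_force: 0.0
```

Request:
servo_tool:
  rotation:
    - [0,0,-0.097]
    - [0,0,-0.097]
    - [0,0,-0.097]
    - [0,0,-0.097]
  slide:
    - [0.2,-1,0]
    - [0.2,-1,0]
    - [0.2,-1,0]
    - [0.2,-1,0]
  grip: [1,1,1,1]

```text
clock: 1.32
position: [439.6, 166.4, 251.3]
ee_rot: [0.716, -0.698, -0.0, 0.0]
contact_force: [1.4, -0.4, -0.5]
gripper_width: 85.1
grasp_force: 0.0
```

Request:
servo_tool:
  rotation:
    - [0,0,0]
    - [0,0,0]
    - [0,0,0]
    - [0,0,0]
  slide:
    - [0,-1,0]
    - [0,-1,0]
    - [0,-1,0]
    - [0,-1,0]
  grip: [1,1,1,1]

```text
clock: 1.82
position: [439.7, -33.3, 251.2]
ee_rot: [0.717, -0.697, -0.0, 0.0]
contact_force: [-0.4, 0.1, -0.3]
gripper_width: 85.4
grasp_force: 0.0
```

Request:
servo_tool:
  rotation:
    - [0,0,0]
    - [0,0,0]
    - [0,0,0]
    - [0,0,0]
  slide:
    - [0,-1,0]
    - [0,-1,0]
    - [0,-1,0]
    - [0,-1,0]
  grip: [1,1,1,1]

```text
clock: 2.33
position: [440.5, -233.4, 250.7]
ee_rot: [0.717, -0.697, -0.0, 0.0]
contact_force: [0.6, 0.1, -0.7]
gripper_width: 85.6
grasp_force: 0.0
```

Request:
servo_tool:
  rotation:
    - [0,0,0]
    - [0,0,0]
    - [0,0,0]
    - [0,0,0]
    - [0,0,0]
  slide:
    - [0,-0.33,-0.8]
    - [0,-0.33,-0.8]
    - [0,-0.33,-0.8]
    - [0,-0.33,-0.8]
    - [0,-0.33,-0.8]
  grip: [1,1,1,1,1]

```text
clock: 2.95
position: [441.6, -296.9, 92.6]
ee_rot: [0.718, -0.696, 0.001, -0.0]
contact_force: [-0.3, 0.2, 0.3]
gripper_width: 85.6
grasp_force: 0.0
```

Request:
servo_tool:
  rotation:
    - [0,0,0]
    - [0,0,0]
    - [0,0,0]
    - [0,0,0]
    - [0,0,0]
    - [0,0,0]
  slide:
    - [0,0,-0.25]
    - [0,0,-0.44]
    - [0,0,-0.44]
    - [0,0,-0.44]
    - [0,0,-0.44]
    - [0,0,-0.44]
  grip: [1,1,1,-1,-1,-1]

```text
clock: 3.7
position: [440.8, -297.8, 4.8]
ee_rot: [0.718, -0.696, 0.001, -0.001]
contact_force: [-0.5, -0.5, 0.2]
gripper_width: 32.5
grasp_force: 0.0
```

Request:
servo_tool:
  rotation:
    - [0,0,0]
    - [0,0,0]
    - [0,0,0]
    - [0,0,0]
  slide:
    - [0,0,0]
    - [0,0,0]
    - [0,0,0]
    - [0,0,0]
  grip: [-1,-1,-1,-1]

```text
clock: 4.2
position: [440.9, -298.0, 4.9]
ee_rot: [0.718, -0.696, 0.001, -0.0]
contact_force: [-0.4, 1.1, 6.7]
gripper_width: 27.7
grasp_force: 60.4
```

Request:
servo_tool:
  rotation:
    - [0,0,0]
    - [0,0,0]
    - [0,0,0]
    - [0,0,0]
    - [0,0,0]
  slide:
    - [0,0,0.15]
    - [0,0,0.35]
    - [0,0,0.6]
    - [0,-0.2,0.75]
    - [0,-0.38,0.75]
  grip: [-1,-1,-1,-1,-1]

```text
clock: 4.82
position: [441.4, -375.2, 157.2]
ee_rot: [0.718, -0.696, 0.004, -0.001]
contact_force: [0.6, 0.6, -2.0]
gripper_width: 27.6
grasp_force: 59.4
```

Request:
servo_tool:
  rotation:
    - [0,0,0.025]
    - [0,0,0.05]
    - [0,0,0.075]
    - [0,0,0.1]
    - [0,0,0.125]
    - [0,0,0.15]
    - [0,0,0.175]
    - [0,0,0.2]
  slide:
    - [-0.05,0,0]
    - [-0.1,0,0]
    - [-0.15,0,0]
    - [-0.15,0,0]
    - [-0.15,0,0]
    - [-0.15,0,0]
    - [-0.15,0,0]
    - [-0.15,0,0]
  grip: [-1,-1,-1,-1,-1,-1,-1,-1]

```text
clock: 5.82
position: [409.5, -373.5, 153.3]
ee_rot: [0.99, -0.139, -0.0, -0.0]
contact_force: [-0.2, -0.0, -0.9]
gripper_width: 27.9
grasp_force: 59.4
```

Request:
servo_tool:
  rotation:
    - [0,0,0.025]
    - [0,0,0.05]
    - [0,0,0.0625]
    - [0,0,0.0625]
    - [0,0,0.0625]
  slide:
    - [0,0,0]
    - [0,0,0]
    - [0,0,0]
    - [0,0,0]
    - [0,0,0]
  grip: [-1,-1,-1,-1,-1]

```text
clock: 6.45
position: [409.7, -373.5, 153.3]
ee_rot: [0.999, 0.054, -0.0, -0.0]
contact_force: [-0.4, 0.2, -1.2]
gripper_width: 27.7
grasp_force: 59.4
```

```bash
cat > t.py <<'E'
from h import *
import sys
n=sys.argv[1]
s=get_image('scene');d=get_image('top')
cv2.imwrite(f'pics/{n}.png',np.vstack([cv2.resize(s['image'][120:320,300:560,::-1],(390,300),interpolation=2),cv2.resize(d['image'][160:360,300:560,::-1],(390,300),interpolation=2)]))
st=read_state();print(st['position'],st['ee_rot'],st['joints'].round(2))
E
python3 t.py a1
```

```text
[ 409.76940015 -373.564322    153.3247626 ] [ 9.98553160e-01  5.37734692e-02  1.54092007e-05 -3.14491969e-05] [-0.45  0.34 -0.28 -0.   -0.96  2.13]
```

View pics/a1.png

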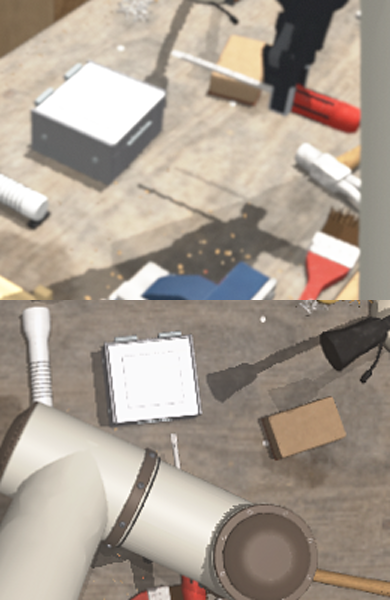

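The driver is held about level, blade towards the case. The tip is at crop (175,53) in the scene half and at (175,435) in the top half, ahead of the cover's front edge. I'll triangulate the tip and check the notch.

```bash
cat > tip.py <<'E'
from h import *
def linefit(P,): 
    c=P.mean(0);return c,np.linalg.svd(P-c)[2][0]
def tri(s,us,d,ud):
    def nr(k,uv):
        K=np.array(k['camera_matrix']);n=cv2.undistortPoints(np.array(uv,float).reshape(1,1,2),K,np.array([k['k1'],0,0,0.]))[:,0]
        Rm=cv2.Rodrigues(np.array(k['rvec'],float))[0];return n[0],np.c_[Rm,np.array(k['tvec'],float).ravel()]
    a,A=nr(s,us);b,B=nr(d,ud);X=cv2.triangulatePoints(A,B,a.reshape(2,1),b.reshape(2,1))[:,0];return X[:3]/X[3]
E
python3 - <<'E'
from tip import *
s=get_image('scene');d=get_image('top')
T=tri(s,(416.5,155.3),d,(416.7,449.5-200)) if 0 else tri(s,(416.5,155.3),d,(300+174*2/3,160+134*2/3)); print('tip',T, 'top ray at163',ray(d,[(416,249.5)],163))
a=np.deg2rad(6.2);ex=np.array([np.cos(a),np.sin(a)]);ey=np.array([-ex[1],ex[0]]);c=np.array([623.3,-351.9])
w=lambda x,y,z:[*(c+x*ex+y*ey),z]
pts=[w(-55,22,56),w(-55,-22,56),w(-55,60,61),w(-55,-60,61),w(-55,60,0),w(-55,-60,0),w(55,60,61),w(55,-60,61)]
print('scene',proj(s,pts).round(1).tolist());print('top',proj(d,pts).round(1).tolist())
im=s['image'][165:275,310:420,::-1];cv2.imwrite('pics/s2.png',np.hstack([cv2.resize(im,None,fx=4.5,fy=4.5,interpolation=2),cv2.resize(d['image'][175:255,360:445,::-1],None,fx=3.5,fy=6.1875,interpolation=2)]))
E
```

```text
tip [ 537.39734964 -363.58463715  158.94181431] top ray at163 [[ 537.4106204  -362.47678683  163.        ]]
scene [[387.0, 206.3], [400.0, 192.8], [375.3, 216.3], [410.9, 179.4], [373.7, 243.5], [408.1, 206.1], [320.3, 192.6], [358.1, 158.7]]
top [[393.7, 240.4], [415.3, 237.9], [375.3, 242.3], [434.3, 235.4], [372.7, 245.5], [428.6, 238.9], [368.4, 188.7], [426.8, 182.1]]
```

View pics/s2.png

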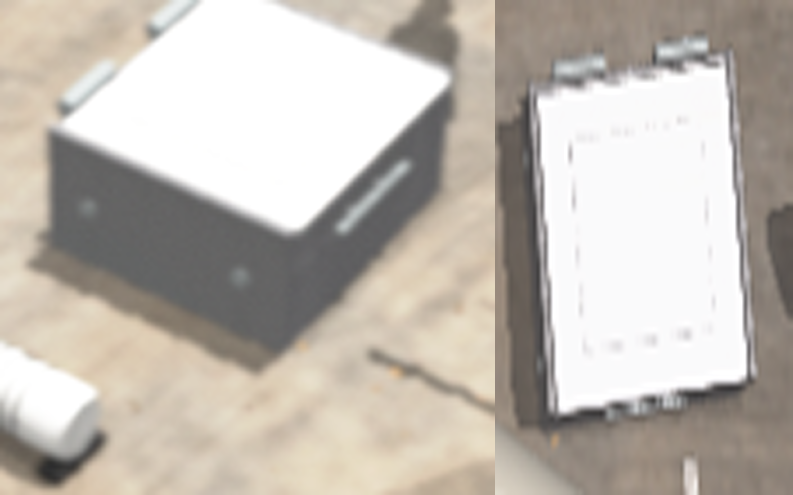

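```bash
cat > sh.py <<'E'
from h import *
import sys
x0,x1,y0,y1,z0,z1=map(float,sys.argv[1:])
for n in('top','scene'):
    k=get_image(n);W=cloud(k).reshape(-1,3);r=k['image'].reshape(-1,3).astype(int)
    m=(W[:,0]>x0)&(W[:,0]<x1)&(W[:,1]>y0)&(W[:,1]<y1)&(W[:,2]>z0)&(W[:,2]<z1)
    P=W[m]; print(n,m.sum())
    e=np.linspace(x0,x1,9)
    for a,b in zip(e[:-1],e[1:]):
        q=P[(P[:,0]>=a)&(P[:,0]<b)]
        if len(q): print(len(q),np.median(q,0).round(1),q.max(0).round(1),q.min(0).round(1))
E
python3 sh.py 460 550 -385 -345 130 190
```

```text
top 83
12 [ 501.9 -365.1  164.8] [ 504.  -362.   166.7] [ 498.3 -367.4  160.8]
21 [ 509.2 -363.8  164.4] [ 514.8 -361.4  169.9] [ 505.5 -367.2  161. ]
25 [ 521.7 -361.9  164.8] [ 527.4 -359.6  168.4] [ 516.3 -365.7  160.7]
25 [ 533.2 -361.   162.7] [ 538.4 -358.6  165.8] [ 527.5 -364.7  159.3]
scene 195
30 [ 465.5 -366.1  164.5] [ 471.1 -361.2  166.8] [ 460.6 -370.5  159.5]
31 [ 477.1 -364.7  164.6] [ 482.  -361.5  167.7] [ 472.  -367.8  160.4]
30 [ 487.9 -363.4  164.1] [ 493.5 -360.3  168.2] [ 482.6 -367.4  160.7]
29 [ 499.7 -362.3  164. ] [ 504.8 -358.4  168. ] [ 493.9 -365.5  159.9]
29 [ 510.8 -361.   164.3] [ 516.1 -356.6  166.7] [ 505.3 -366.   159.2]
27 [ 521.6 -359.1  164.7] [ 527.  -355.9  167.2] [ 516.6 -364.1  160.4]
19 [ 533.2 -359.5  163.1] [ 537.4 -355.4  164.5] [ 527.7 -364.3  161.7]
```

Request:
servo_tool:
  rotation:
    - [0,0,0]
    - [0,0,0]
    - [0,0,0]
    - [0,0,0]
  slide:
    - [0,0,-0.3]
    - [0,0,-0.57]
    - [0,0,-0.57]
    - [0,0,-0.57]
  grip: [-1,-1,-1,-1]

```text
clock: 7.25
position: [411.3, -374.5, 41.1]
ee_rot: [0.999, 0.055, 0.001, 0.001]
contact_force: [0.3, -0.9, -0.6]
gripper_width: 28.4
grasp_force: 59.4
```

Request:
servo_tool:
  rotation:
    - [0,0,0]
    - [0,0,0]
    - [0,0,0]
    - [0,0,0]
  slide:
    - [0.06,0.006,0]
    - [0.12,0.012,0]
    - [0.16,0.018,0]
    - [0.18,0.02,0]
  grip: [-1,-1,-1,-1]

```text
clock: 7.75
position: [446.7, -369.4, 39.6]
ee_rot: [0.999, 0.054, 0.0, 0.0]
contact_force: [-0.8, 0.2, -0.8]
gripper_width: 28.0
grasp_force: 59.4
```

```bash
python3 sh.py 490 590 -385 -335 35 70; python3 t.py a2
```

```text
top 322
3 [ 539.2 -360.5   48.3] [ 539.3 -359.3   53.2] [ 538.8 -363.3   47.6]
19 [ 545.2 -358.9   51.2] [ 551.3 -356.9   55.2] [ 541.  -363.1   46.6]
20 [ 557.4 -357.4   50.7] [ 563.3 -355.1   55.5] [ 553.2 -361.4   47. ]
130 [ 572.6 -356.2   59.3] [ 577.1 -335.9   63.7] [ 565.3 -384.7   35.3]
150 [ 583.6 -360.3   60.8] [ 589.9 -336.1   66.1] [ 577.8 -384.9   55.1]
scene 497
27 [ 496.4 -361.7   50.1] [ 502.4 -357.9   53.7] [ 490.6 -366.9   45.3]
28 [ 509.  -360.2   50.1] [ 514.  -357.4   53. ] [ 502.7 -366.1   45.3]
28 [ 521.2 -359.4   50.2] [ 527.1 -353.7   53. ] [ 515.8 -363.1   46. ]
27 [ 534.3 -357.6   50.3] [ 540.  -354.8   53.1] [ 527.6 -365.9   46.3]
24 [ 546.1 -356.8   50.8] [ 552.2 -353.8   53.9] [ 540.2 -359.1   45.5]
31 [ 560.7 -355.6   49.2] [ 564.6 -335.4   52.2] [ 552.6 -361.    38.2]
199 [ 571.  -357.5   58.2] [ 577.2 -335.2   64. ] [ 565.6 -384.9   35.3]
133 [ 583.8 -359.2   60.3] [ 590.  -335.3   64.8] [ 577.5 -384.9   57.6]
[ 445.5517167  -369.445225     39.13407829] [ 9.98532259e-01  5.41591283e-02 -2.92361952e-04 -1.77256677e-04] [-0.41  0.51 -0.33 -0.   -0.72  2.09]
```

View pics/a2.png

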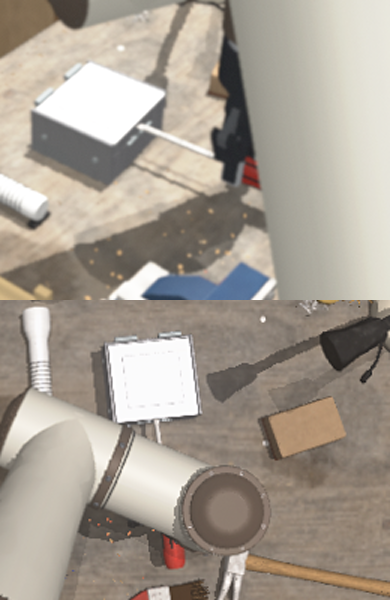

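The shaft now sits in the notch with no contact force (scene crop (145,125)). I'll go 16 mm deeper and start lifting.

Request:
servo_tool:
  rotation:
    - [0,0,0]
    - [0,0,0]
    - [0,0,0]
    - [0,0,0]
    - [0,0,0]
    - [0,0,0]
    - [0,0,0]
    - [0,0,0]
  slide:
    - [0.04,0.005,0]
    - [0.08,0.009,0]
    - [0.08,0.009,0.02]
    - [0.08,0.009,0.04]
    - [0.08,0.009,0.06]
    - [0.083,0.009,0.09]
    - [0.09,0.01,0.13]
    - [0.09,0.01,0.13]
  grip: [-1,-1,-1,-1,-1,-1,-1,-1]

```text
clock: 8.95
position: [463.9, -367.8, 66.2]
ee_rot: [0.999, 0.054, 0.0, 0.0]
contact_force: [-0.3, 0.5, -1.9]
gripper_width: 27.8
grasp_force: 59.3
```

```bash
cat > ang.py <<'E'
from h import *
a=np.deg2rad(6.2);ex=np.array([np.cos(a),np.sin(a)]);ey=np.array([-ex[1],ex[0]]);c=np.array([623.3,-351.9])
for n in('top','scene'):
    k=get_image(n);W=cloud(k).reshape(-1,3)
    q=np.c_[(W[:,:2]-c)@ex,(W[:,:2]-c)@ey,W[:,2]]; col=k['image'].reshape(-1,3)
    m=(abs(q[:,1])<50)&(q[:,0]>-60)&(q[:,0]<75)&(q[:,2]>62)&(q[:,2]<175)&(col.min(1)>130)
    P=q[m][:,[0,2]]; print(n,m.sum())
    if m.sum()>50:
        l=cv2.fitLine(P.astype(np.float32),cv2.DIST_HUBER,0,.01,.01).ravel(); print('theta deg',np.rad2deg(np.arctan2(-l[1]*np.sign(l[0]),abs(l[0]))).round(1),'max z',np.nanpercentile(P[:,1],99).round(1))
E
python3 ang.py; python3 sh.py 490 570 -385 -335 60 95
```

```text
top 2196
theta deg 13.0 max z 86.3
scene 1756
theta deg 13.1 max z 85.4
top 11
11 [ 566.4 -357.6   77.5] [ 568.6 -355.2   80.4] [ 562.4 -359.8   74.2]
scene 180
17 [ 496. -362.   76.] [ 499.3 -359.3   79.4] [ 492.4 -366.8   72.7]
24 [ 504.4 -361.2   76.5] [ 509.9 -358.6   81.5] [ 500.9 -365.2   73.6]
23 [ 515.5 -360.3   76.2] [ 519.9 -357.8   79. ] [ 510.  -366.9   70.8]
22 [ 525.2 -359.7   76.1] [ 529.9 -356.5   80.1] [ 520.4 -363.9   72.6]
24 [ 535.4 -357.9   76.3] [ 539.6 -354.4   79.7] [ 530.  -361.1   72.6]
22 [ 545.2 -356.6   75.9] [ 549.5 -353.6   78.8] [ 540.7 -360.4   73.6]
20 [ 554.6 -355.6   76.6] [ 559.5 -352.2   78.8] [ 550.2 -360.    73. ]
28 [ 566.5 -354.9   77.3] [ 569.9 -335.2   85.3] [ 560.8 -357.5   72.1]
```

Request:
servo_tool:
  rotation:
    - [0,0,0]
    - [0,0,0]
    - [0,0,0]
    - [0,0,0]
    - [0,0,0]
    - [0,0,0]
    - [0,0,0]
    - [0,0,0]
  slide:
    - [0.01,0.001,0.035]
    - [0.039,0.004,0.103]
    - [0.079,0.009,0.164]
    - [0.103,0.011,0.192]
    - [0.129,0.014,0.217]
    - [0.158,0.017,0.24]
    - [0.187,0.02,0.261]
    - [0.187,0.02,0.261]
  grip: [-1,-1,-1,-1,-1,-1,-1,-1]

```text
clock: 10.15
position: [502.4, -363.6, 117.9]
ee_rot: [0.999, 0.054, 0.001, 0.0]
contact_force: [-0.9, 0.3, -1.5]
gripper_width: 28.0
grasp_force: 59.5
```

```bash
python3 ang.py; python3 sh.py 530 620 -385 -330 110 145
```

```text
top 1076
theta deg 53.8 max z 145.1
scene 328
theta deg 49.3 max z 145.4
top 79
79 [ 616.6 -362.2  142.3] [ 619.9 -337.1  144.9] [ 611.4 -384.8  135.9]
scene 267
24 [ 536.7 -357.9  128.5] [ 541.  -355.1  131.2] [ 530.5 -361.7  124.1]
25 [ 546.7 -356.8  128.9] [ 552.2 -353.8  131.1] [ 541.5 -360.   124.7]
27 [ 558.2 -355.6  128.1] [ 563.7 -352.2  130.9] [ 552.9 -360.4  124.4]
27 [ 570.5 -354.   128.4] [ 574.8 -351.1  130.9] [ 563.9 -358.2  125. ]
23 [ 580.4 -353.4  128.3] [ 586.2 -350.4  131.2] [ 575.7 -358.7  124.4]
26 [ 590.9 -352.5  128.5] [ 597.  -348.6  130.6] [ 586.3 -356.4  124.2]
25 [ 604.4 -351.5  127.9] [ 608.6 -347.2  132.2] [ 598.9 -356.4  124.1]
90 [ 614.3 -351.5  142.1] [ 619.6 -330.2  144.9] [ 609.1 -384.6  123.7]
```

Request:
servo_tool:
  rotation:
    - [0,0,0]
    - [0,0,0]
    - [0,0,0]
    - [0,0,0]
    - [0,0,0]
    - [0,0,0]
    - [0,0,0]
  slide:
    - [0.035,0.004,0.02]
    - [0.07,0.008,0.035]
    - [0.105,0.011,0.045]
    - [0.14,0.015,0.05]
    - [0.175,0.019,0.05]
    - [0.19,0.02,0.05]
    - [0.19,0.02,0.05]
  grip: [-1,-1,-1,-1,-1,-1,-1]

```text
clock: 11.22
position: [540.0, -359.5, 127.4]
ee_rot: [0.999, 0.054, 0.001, 0.0]
contact_force: [-0.2, -0.9, -0.2]
gripper_width: 28.0
grasp_force: 59.6
```

```bash
python3 ang.py; python3 t.py a3
```

```text
top 74
theta deg 76.0 max z 164.2
scene 1452
theta deg 80.3 max z 162.4
[ 539.74248841 -359.61138117  127.63514504] [9.98528762e-01 5.42206101e-02 6.29701804e-04 2.03222553e-04] [-0.34  0.51 -0.07 -0.   -1.    2.02]
```

View pics/a3.png

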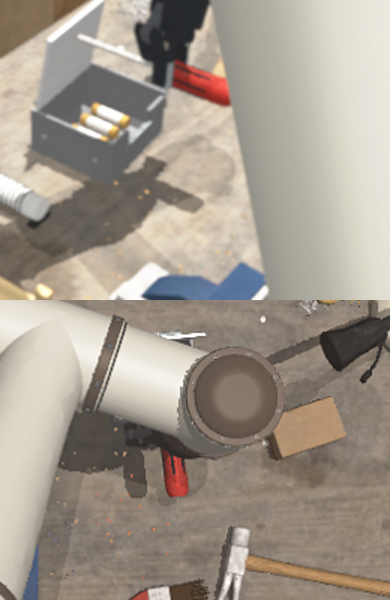

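The cover stands at about 78 degrees. Backing out along the shaft, then carrying the driver over to the rack.

Request:
servo_tool:
  rotation:
    - [0,0,0]
    - [0,0,0]
    - [0,0,0]
    - [0,0,0]
    - [0,0,0]
    - [0,0,0]
  slide:
    - [-0.1,-0.011,0]
    - [-0.25,-0.027,0]
    - [-0.45,-0.05,0]
    - [-0.6,-0.065,0.1]
    - [-0.6,-0.065,0.4]
    - [-0.6,-0.065,0.4]
  grip: [-1,-1,-1,-1,-1,-1]

```text
clock: 12.18
position: [421.9, -374.7, 213.6]
ee_rot: [0.998, 0.054, 0.005, 0.004]
contact_force: [0.6, -0.0, -0.9]
gripper_width: 27.6
grasp_force: 59.7
```

Request:
servo_tool:
  rotation:
    - [0,0,-0.007]
    - [0,0,-0.007]
    - [0,0,-0.007]
    - [0,0,-0.007]
    - [0,0,-0.007]
    - [0,0,-0.007]
  slide:
    - [0.1,0.2,0]
    - [0.3,0.5,0]
    - [0.5,0.8,0]
    - [0.7,1,0]
    - [0.7,1,0]
    - [0.7,1,0]
  grip: [-1,-1,-1,-1,-1,-1]

```text
clock: 12.92
position: [559.5, -171.8, 206.9]
ee_rot: [0.999, 0.033, -0.0, -0.0]
contact_force: [-0.0, -0.2, -1.8]
gripper_width: 27.7
grasp_force: 59.6
```

Request:
servo_tool:
  rotation:
    - [0,0,0]
    - [0,0,0]
    - [0,0,0]
    - [0,0,0]
    - [0,0,0]
  slide:
    - [0,0.2,0]
    - [0,0.43,-0.2]
    - [0,0.43,-0.5]
    - [0,0.43,-0.6]
    - [0,0.43,-0.6]
  grip: [-1,-1,-1,-1,-1]

```text
clock: 13.55
position: [557.3, -88.0, 85.9]
ee_rot: [1.0, 0.031, -0.002, 0.0]
contact_force: [-0.3, 0.2, -0.6]
gripper_width: 27.8
grasp_force: 59.7
```

Run:
```python
from h import *
st=read_state();p=st['position'];print(p,st['ee_rot'].round(4))
for n in('top','scene'):
    k=get_image(n);W=cloud(k).reshape(-1,3);c=k['image'].reshape(-1,3).astype(int)
    near=(abs(W[:,0]-p[0])<170)&(abs(W[:,1]-p[1])<40)
    z=W[:,2]
    sh=near&(z>p[2])&(z<p[2]+20)&(W[:,0]>p[0]+35)&(c.max(1)-c.min(1)<60)
    hd=near&(z>p[2]-20)&(z<p[2]+40)&(c[:,0]>110)&(c[:,1]<75)
    print(n,sh.sum(),hd.sum())
    for nm,m in(('shaft',sh),('handle',hd)):
        if m.sum()>10:
            P=W[m];l=cv2.fitLine(P[:,:2].astype(np.float32),cv2.DIST_HUBER,0,.01,.01).ravel()
            print(nm,'x',np.percentile(P[:,0],[1,99]).round(1),'ang',np.rad2deg(np.arctan(l[1]/l[0])).round(1),'med',np.median(P,0).round(1))
    lo=near&(z<75)
    for nm,m in(('narrow',lo&(z>33)&(z<50)&(W[:,0]>620)),('wide',lo&(z>22)&(z<36)&(W[:,0]<530))):
        m&=(c[:,0]-c[:,2]>25)
        if m.sum()>5: P=W[m];print(nm,m.sum(),'lo',np.percentile(P,2,0).round(1),'hi',np.percentile(P,98,0).round(1))
    cv2.imwrite(f'pics/r_{n}.png',k['image'][:,:,::-1])
a=cv2.imread('pics/r_scene.png')[220:380,150:350];b=cv2.imread('pics/r_top.png')[170:310,215:375]
cv2.imwrite('pics/r.png',np.hstack([cv2.resize(a,(440,352)),cv2.resize(b,(352,352))]))
```

```text
[557.29645793 -88.02067345  85.91937592] [ 9.995e-01  3.130e-02 -2.200e-03  2.000e-04]
top 56 301
shaft x [650.6 684.4] ang 6.2 med [666.4 -82.9  95.7]
handle x [481.3 532.8] ang 1.2 med [503.6 -94.2 106.8]
narrow 80 lo [ 646.1 -108.4   37.2] hi [662.7 -89.2  47.9]
wide 79 lo [ 494.  -116.8   24.5] hi [512.2 -60.7  33. ]
scene 112 512
shaft x [639. 686.] ang 2.3 med [662.8 -80.4  97.6]
handle x [480.7 561. ] ang -1.8 med [521.6 -81.3 103.8]
narrow 282 lo [ 644.4 -104.7   33.4] hi [662.7 -48.7  45. ]
wide 186 lo [ 491.4 -116.5   22.3] hi [509.9 -56.5  31.4]
```

View pics/r.png

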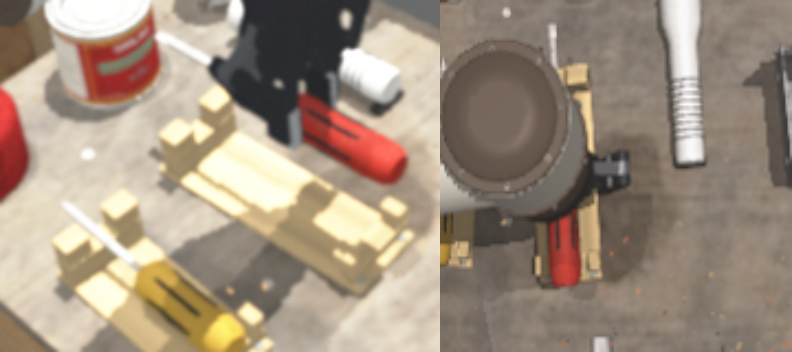

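The driver hangs over the long rack, in line with the saddles and the right way round. Computed correction is about +2.5 mm in y. Lowering in stages.

Request:
servo_tool:
  rotation:
    - [0,0,0]
    - [0,0,0]
    - [0,0,0]
    - [0,0,0]
    - [0,0,0]
  slide:
    - [0,0.012,-0.1]
    - [0,0.012,-0.2]
    - [0,0.012,-0.23]
    - [0,0.012,-0.23]
    - [0,0.012,-0.23]
  grip: [-1,-1,-1,-1,-1]

```text
clock: 14.28
position: [560.1, -84.3, 42.8]
ee_rot: [0.999, 0.032, 0.001, -0.0]
contact_force: [-0.6, 0.9, -1.6]
gripper_width: 27.9
grasp_force: 59.7
```

Request:
servo_tool:
  rotation:
    - [0,0,0]
    - [0,0,0]
    - [0,0,0]
    - [0,0,0]
    - [0,0,0]
  slide:
    - [0,0,-0.03]
    - [0,0,-0.06]
    - [0,0,-0.08]
    - [0,0,-0.09]
    - [0,0,-0.09]
  grip: [-1,-1,-1,-1,-1]

```text
clock: 14.9
position: [559.2, -84.2, 23.3]
ee_rot: [0.999, 0.032, -0.0, 0.0]
contact_force: [0.0, -0.6, -0.9]
gripper_width: 28.0
grasp_force: 59.7
```

Run:
```python
from h import *
s=get_image('scene');d=get_image('top')
cv2.imwrite('pics/r2.png',np.hstack([cv2.resize(s['image'][220:380,200:350,::-1],(420,448),interpolation=2),cv2.resize(d['image'][180:300,240:320,::-1],(299,448),interpolation=2)]))
st=read_state();print(st['position'],st['contact_force'],st['wrist_torque'])
```

```text
[559.38323858 -84.18411882  23.57877164] [-0.55609568  0.04255165 -1.59661249] [-0.00619136 -0.03382485 -0.04967405]
```

View pics/r2.png

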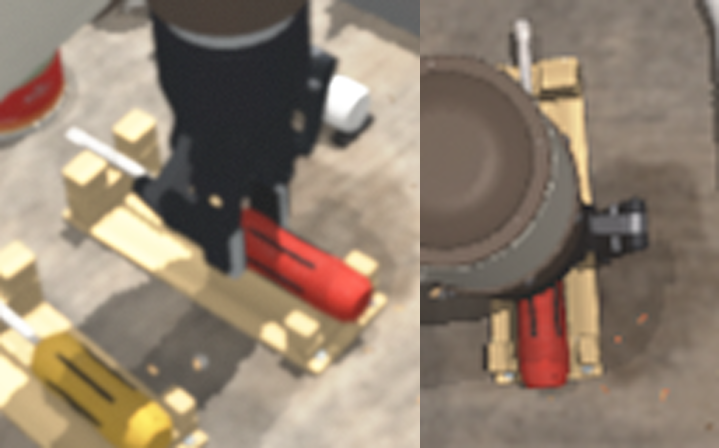

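The shaft sits between the narrow cheeks and the handle between the wide ones, just above the floors. I'll ease it down the last few millimetres.

Request:
servo_tool:
  rotation:
    - [0,0,0]
    - [0,0,0]
    - [0,0,0]
  slide:
    - [0,0,-0.005]
    - [0,0,-0.01]
    - [0,0,-0.01]
  grip: [-1,-1,-1]

```text
clock: 15.38
position: [559.2, -84.2, 21.5]
ee_rot: [0.999, 0.032, -0.0, 0.0]
contact_force: [0.1, 0.5, -0.6]
gripper_width: 27.7
grasp_force: 59.7
```

Request:
servo_tool:
  rotation:
    - [0,0,0]
    - [0,0,0]
    - [0,0,0]
  slide:
    - [0,0,-0.005]
    - [0,0,-0.005]
    - [0,0,-0.005]
  grip: [-1,-1,-1]

```text
clock: 15.75
position: [559.4, -84.2, 20.9]
ee_rot: [0.999, 0.032, 0.0, 0.0]
contact_force: [-0.1, -0.1, 2.6]
gripper_width: 27.7
grasp_force: 60.2
```

Request:
servo_tool:
  rotation:
    - [0,0,0]
    - [0,0,0]
    - [0,0,0]
    - [0,0,0]
    - [0,0,0]
    - [0,0,0]
  slide:
    - [0,0,-0.003]
    - [0,0,-0.003]
    - [0,0,0]
    - [0,0,0]
    - [0,0,0]
    - [0,0,0]
  grip: [-0.25,-0.1,0,0.2,0.4,0.4]

```text
clock: 16.5
position: [559.2, -84.2, 20.5]
ee_rot: [0.999, 0.032, 0.0, -0.0]
contact_force: [0.0, -0.4, -0.0]
gripper_width: 59.7
grasp_force: 0.0
```

Request:
servo_tool:
  rotation:
    - [0,0,0]
    - [0,0,0]
    - [0,0,0]
    - [0,0,0]
    - [0,0,0]
    - [0,0,0]
  slide:
    - [0,0,0.05]
    - [0,0,0.15]
    - [0,0,0.4]
    - [0,0,0.7]
    - [0,0,1]
    - [0,0,1]
  grip: [0.4,0.4,0.4,0.4,0.4,0.4]

```text
clock: 17.25
position: [562.3, -84.3, 227.6]
ee_rot: [0.999, 0.033, 0.007, 0.0]
contact_force: [0.3, -0.2, -0.2]
gripper_width: 59.4
grasp_force: 0.0
```

Request:
servo_tool:
  rotation:
    - [0,0,0]
    - [0,0,0]
    - [0,0,0]
    - [0,0,0]
    - [0,0,0]
    - [0,0,0]
  slide:
    - [-0.1,0.4,0.2]
    - [-0.2,0.7,0.2]
    - [-0.3,1,0.2]
    - [-0.3,1,0.2]
    - [-0.3,1,0.2]
    - [-0.3,1,0.2]
  grip: [0.4,0.4,0.4,0.4,0.4,0.4]

```text
clock: 18.0
position: [499.1, 115.3, 260.3]
ee_rot: [0.999, 0.032, -0.0, 0.0]
contact_force: [0.0, -0.8, 0.5]
gripper_width: 59.9
grasp_force: 0.0
```

```bash
python3 ang.py
python3 - <<'E'
from h import *
s=get_image('scene');d=get_image('top')
cv2.imwrite('pics/r3.png',np.hstack([cv2.resize(s['image'][130:400,150:450,::-1],(450,405),interpolation=2),cv2.resize(d['image'][170:310,230:350,::-1],(347,405),interpolation=2)]))
W=cloud(d);c=d['image'].astype(int);m=(c[...,0]>110)&(c[...,1]<75)&(abs(W[...,0]-530)<90)&(abs(W[...,1]+86)<45)
P=W[m];print('handle',np.percentile(P,[1,50,99],axis=0).round(1).tolist())
E
```

```text
top 165
theta deg 76.1 max z 164.7
scene 1187
theta deg 80.5 max z 162.6
handle [[483.4, -102.9, 26.6], [522.3, -85.5, 39.8], [569.0, -73.9, 47.1]]
```

View pics/r3.png

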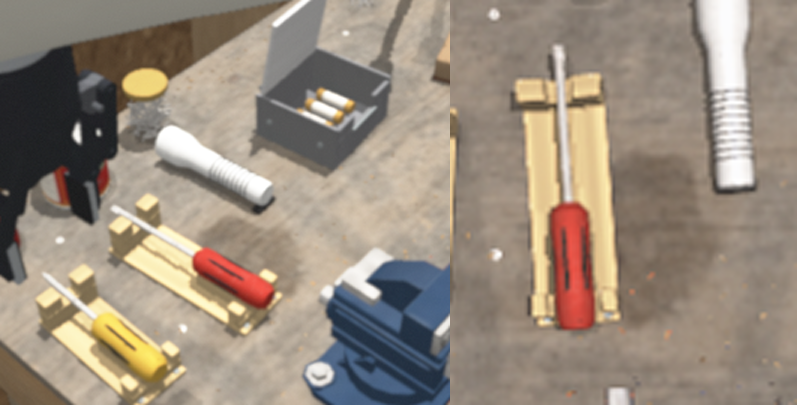

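The driver lies in both saddles, the cover is still open, and the other tools haven't moved. The handle's middle measures about x=526 against 536 for the place: inside the 15 mm limit, but with little to spare. I have the time, so I'll regrip and shift it +8 mm.

Request:
servo_tool:
  rotation:
    - [0,0,0]
    - [0,0,0]
    - [0,0,0]
    - [0,0,0]
    - [0,0,0]
  slide:
    - [0.1,-0.3,0]
    - [0.2,-0.6,0]
    - [0.3,-1,-0.2]
    - [0.3,-1,-0.2]
    - [0.3,-1,-0.2]
  grip: [0.4,0.4,0.4,0.4,0.4]

```text
clock: 18.82
position: [558.5, -86.8, 218.6]
ee_rot: [1.0, 0.03, -0.002, 0.0]
contact_force: [-0.0, 0.4, -0.0]
gripper_width: 59.7
grasp_force: 0.0
```

Request:
servo_tool:
  rotation:
    - [0,0,0]
    - [0,0,0]
    - [0,0,0]
    - [0,0,0]
    - [0,0,0]
    - [0,0,0]
  slide:
    - [0,0,-0.3]
    - [0,0,-0.6]
    - [0,0,-0.85]
    - [0,0,-0.98]
    - [0,0,-0.995]
    - [0,0,-0.995]
  grip: [0.4,0.4,0.4,0.4,0.4,0.4]

```text
clock: 19.58
position: [560.4, -83.9, 22.7]
ee_rot: [0.999, 0.033, 0.001, 0.0]
contact_force: [0.5, -0.5, -0.3]
gripper_width: 59.9
grasp_force: 0.0
```

Request:
servo_tool:
  rotation:
    - [0,0,0]
    - [0,0,0]
    - [0,0,0]
    - [0,0,0]
    - [0,0,0]
    - [0,0,0]
  slide:
    - [0,0,0]
    - [0,0,0]
    - [0,0,0]
    - [0,0,0]
    - [0,0,0]
    - [0,0,0]
  grip: [-0.1,-0.3,-1,-1,-1,-1]

```text
clock: 20.32
position: [560.1, -84.1, 23.0]
ee_rot: [0.999, 0.032, 0.001, 0.0]
contact_force: [-1.2, 1.1, 6.8]
gripper_width: 27.5
grasp_force: 60.3
```

Request:
servo_tool:
  rotation:
    - [0,0,0]
    - [0,0,0]
    - [0,0,0]
    - [0,0,0]
    - [0,0,0]
    - [0,0,0]
    - [0,0,0]
  slide:
    - [0,0,0.01]
    - [0,0,0.02]
    - [0.02,0.001,0.02]
    - [0.04,0.002,0.02]
    - [0.04,0.002,0.01]
    - [0.04,0.002,0]
    - [0.04,0.002,0]
  grip: [-1,-1,-1,-1,-1,-1,-1]

```text
clock: 21.2
position: [567.7, -83.8, 23.0]
ee_rot: [0.999, 0.032, 0.001, 0.0]
contact_force: [-3.4, 1.5, 8.9]
gripper_width: 27.9
grasp_force: 60.9
```

Request:
servo_tool:
  rotation:
    - [0,0,0]
    - [0,0,0]
    - [0,0,0]
  slide:
    - [0,0,-0.005]
    - [0,0,-0.005]
    - [0,0,-0.005]
  grip: [-1,-1,-1]

```text
clock: 21.58
position: [567.7, -83.8, 22.9]
ee_rot: [0.999, 0.033, 0.001, 0.0]
contact_force: [-4.5, 1.9, 12.8]
gripper_width: 27.8
grasp_force: 61.7
```

Seated. Now release and withdraw.

Request:
servo_tool:
  rotation:
    - [0,0,0]
    - [0,0,0]
    - [0,0,0]
    - [0,0,0]
    - [0,0,0]
    - [0,0,0]
    - [0,0,0]
  slide:
    - [0,0,0.005]
    - [0,0,0.005]
    - [0,0,0.005]
    - [0,0,0.005]
    - [0,0,0.005]
    - [0,0,0.005]
    - [0,0,0.005]
  grip: [-1,-0.25,-0.1,0,0.2,0.4,0.4]

```text
clock: 22.45
position: [567.2, -83.8, 21.5]
ee_rot: [0.999, 0.032, -0.0, 0.0]
contact_force: [0.5, -0.4, -0.0]
gripper_width: 59.7
grasp_force: 0.0
```

Request:
servo_tool:
  rotation:
    - [0,0,0]
    - [0,0,0]
    - [0,0,0]
    - [0,0,0]
    - [0,0,0]
    - [0,0,0]
  slide:
    - [0,0,0.05]
    - [0,0,0.15]
    - [0,0,0.4]
    - [0,0,0.7]
    - [0,0,1]
    - [0,0,1]
  grip: [0.4,0.4,0.4,0.4,0.4,0.4]

```text
clock: 23.2
position: [570.3, -83.9, 228.7]
ee_rot: [0.999, 0.033, 0.007, 0.0]
contact_force: [0.0, 0.4, -0.3]
gripper_width: 59.8
grasp_force: 0.0
```

Request:
servo_tool:
  rotation:
    - [0,0,0]
    - [0,0,0]
    - [0,0,0]
    - [0,0,0]
    - [0,0,0]
    - [0,0,0]
  slide:
    - [-0.1,0.4,0.2]
    - [-0.2,0.7,0.2]
    - [-0.3,1,0.2]
    - [-0.3,1,0.2]
    - [-0.3,1,0.2]
    - [-0.3,1,0.2]
  grip: [0.4,0.4,0.4,0.4,0.4,0.4]

```text
clock: 23.95
position: [507.1, 115.7, 261.3]
ee_rot: [0.999, 0.032, -0.0, 0.0]
contact_force: [-1.1, -0.2, -0.4]
gripper_width: 59.8
grasp_force: 0.0
```

```bash
python3 ang.py
python3 - <<'E'
from h import *
for n in('top','scene'):
    d=get_image(n);W=cloud(d);c=d['image'].astype(int);near=(abs(W[...,0]-580)<130)&(abs(W[...,1]+86)<45)
    m=(c[...,0]>110)&(c[...,1]<75)&near;P=W[m];print(n,'handle',np.percentile(P,[1,50,99],axis=0).round(1).tolist())
    a,b=[(-1.0)*0+x for x in(590,640)]
    q=W[near&(W[...,0]>a)&(W[...,0]<b)&(W[...,2]>20)&(W[...,2]<45)];print('shaft',len(q),np.median(q,0).round(1))
    q=W[near&(W[...,0]>668)&(W[...,2]>18)&(W[...,2]<45)];print('tip',q.max(0).round(1),np.median(q,0).round(1))
E
```

```text
top 170
theta deg 75.6 max z 164.1
scene 1306
theta deg 80.7 max z 162.4
top handle [[491.4, -101.2, 10.8], [532.5, -85.2, 39.8], [577.5, -73.4, 46.4]]
shaft 74 [614.9 -83.8  32. ]
tip [694.7 -74.6  37.1] [681.9 -78.9  32.2]
scene handle [[488.9, -94.0, 24.1], [518.4, -76.1, 36.5], [573.4, -69.8, 44.1]]
shaft 119 [614.2 -79.7  31.6]
tip [694.8 -70.5  34.6] [681.2 -75.   30.8]
```

```bash
python3 -c "from bench import *; print(job_done())"
```

```text
the job is handed in; nothing more can be done
None
```

I've handed the job in: the cover was levered to about 78° and stayed open, the slotted screwdriver rests in both saddles of the long rack (handle middle about 2 mm from its place along the rack by camera), and the other screwdriver and flashlight looked unmoved in the pictures; hand-in returned no pass/fail result.

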